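# Close the planter's filler after topping it up

## Robot

A 6-joint arm with a two-finger parallel gripper is mounted at the origin on the work surface. World frame = base frame: x ahead of the robot, y to its left, z up, the work surface at z = 0. Lengths are in mm, angles in rad, forces in N, time in s.
With the tool pointing down it reaches from about 350 to 975 mm from the base axis. Payload 7.1 kg.
Tool frame: the origin (TCP) lies at the centre of the arm's flange, where the gripper is bolted on; the fingertips stand 182 mm ahead of it and the grasp point (between the pads) lies 163 mm ahead of it; x points along the fingers, y is the direction in which the jaws open and shut, and the axes are right-handed (so a half turn about x gives the same grasp; the last joint's range is limited). The gripper opens to 88 mm and grips with 3 to 60 N. Pads are 20 mm wide; open, the fingers measure 115 mm over their backs; the gripper's body (75 mm by 178 mm) begins 61 mm behind the grasp point.
Start: joints at [-1.249, 0.423, 1.63, -0, 1.089, -0.019], TCP at [208.918, -589.033, 404.675] pointing down, gripper open.
Joint ranges: [-3, 3], [-0.9, 2.11], [0.09, 2.58], [-1.31, 4.45], [0.11, 2.69], [-2.54, 2.54]. Speed limits (rad/s): [2.39, 2.39, 3.01, 3.14, 3.14, 3.14].

## Interface

Orientations are given as a rotation vector (axis times angle).
In Python, from workcell import readout, viewer, workorder, models gives the robot as it stands. The module is installed in compiled form; this text tells all that it offers.
- The arm moves only by the tool apply_moves, never from a script. Its argument "commands" is a list that holds one entry, the list of rows, each a list of 4 numbers: the shift along the world's x, y, z in m, then the turn about the world's z in rad. A call has 1 to 8 rows; each row is the pose to reach, as a shift and turn from the pose commanded when the call began; what a row does not reach only later rows make up. A row lasts 1/8 s, in which the tool goes at most 62.5 mm and 10.7 degrees, less where a joint would pass 70% of its speed; a pose out of reach is approached as far as the arm can. A call with a gripper value outside its range is refused whole. "gripper" is the finger opening in m, from 0 to 0.0878, set as the call begins (left out, the last holds). The fingers move at their own pace and stop on an object; the grip force is fixed at half the most. Time passes only in rows, so rows that repeat a pose let the fingers close. It gives the time, the measured TCP pose, the force and the opening at its end, in the units of the state.
- readout.get_obs(): the state, without advancing time (a new reading comes with each control period).
- viewer.get_image(name): name is "scene" or "top"; returns a dict with "color" (400x640x3 uint8, red, green, blue), "vertical_fov" (degrees; the focal length in pixels is half the picture's height over the tangent of half this angle, whatever the lens; pixels are square), "cx", "cy" (the principal point, pixels), "rvec" (rotation vector, rad) and "tvec" (3), from world to camera coordinates, as OpenCV has them. Camera axes: x right, y down, z forward; pixel columns grow to the right and rows downward; lengths in mm; the calibration is good to about 2 mm. A picture is of the moment at which its call begins. There is no depth.
- workorder.close_job(): hands the job in, once; it reports no verdict.
Trained networks look in the newest picture that a camera, given by its name, has taken for a name from the list of things; names that differ only in an ending like _2 or _b are one class to them, and where a whole thing is asked for, a point or a joint stands for the part that bears it (a point fixed in the world has none). Each returns a list of dicts, best first, with "conf" (0 to 1); they miss things now and then, are a little off and sometimes report something else, mostly with a low value. They report only what shows in the picture. A call takes as long as a camera call. They do not tell look-alikes from the thing itself.
- models.search_frame(camera, label): "position" ([x, y, z] in mm, in world coordinates, good to about 4 mm: the middle of the surface that is visible of it).
- models.place_of(camera, label): "position" ([x, y, z] in mm, in world coordinates, good to about 4 mm: a listed point, or the origin of a listed thing).
The state is a dict: "t": time; "qpos": joint angles; "qvel": joint speeds; "joint_torque": joint torques, N m; "ee_pos": TCP position; "orientation": TCP orientation; "ft_force": force on the tool from outside, world axes, zero at the start; "moment": the same for the moment, N m; "width": finger opening in mm.
Only numpy, scipy, OpenCV 4.12 (cv2) and the standard library are available. Lean on these libraries where they do the work, as an engineer would, in place of code of your own. Each camera call takes 0.05 s, during which the arm holds its last target.

## Task

I have just topped up the planter: lift the funnel out of its filler neck and stand it, spout down and upright, in the tumbler without a handle to drain, leaving the tumbler standing. Then swing the captive cap fully over onto the neck and screw it clockwise until it is tight. Leave the mug, the wooden dog, the clay pot and the secateurs where they are.

Things in the scene. Friction and masses are not known exactly. Their poses are not given: they have to be found in the camera images.
- planter: Heavy fixed grey trough planter, 170 (its x) x 400 (its y) x 130 mm high, dahlias growing up to 245 mm above the table on its +y half (all at its y above +30 mm). Origin: centre of the underside, on the table; z up. The -y half is a flat deck 129 mm above the table with the filler neck in it.
- neck_mouth (a point): Centre of the open top of the black filler neck, 164 mm above the table, at x 0, y -120 mm in the planter's frame, with the planter's axes. The neck is an upright tube 36 mm outside, 30 mm inside, standing 35 mm above the deck.
- strap (a joint): Swing of the cap's strap, rad: 0 = level, cap over the neck; up to 2.1 = open. The pin lies along the planter's x, 38 mm from the neck's axis on its -y side, 1 mm below neck_mouth. Opening goes up and over towards the planter's -y: the open cap stands up there, its top facing -y. Slightly stiff (0.022 N m): it stays where left, must be pushed right down.
- cap (a joint): Turn of the cap in the strap's eye, rad: 0 = screwed tight (end stop), 2.6 = unscrewed; clockwise seen from above the closed cap lowers it. Takes about 0.06 N m. The thread pulls the cap 2.5 mm down over the whole turn. Screw it only while the strap is closed: a cap screwed down can neither swing open nor go onto the neck.
- cap_top (a point): Centre of the flat top of the black cap, z out of the top along the cap's axis. The cap's ribbed grip is a cylinder 44 mm across (46 over the ribs), the 24 mm below this point; below it is the strap's flat ring, 55 mm across, its top 1 mm below neck_mouth when closed. On the closed neck this point lies 26 mm above neck_mouth when tight, 28.5 mm when unscrewed.
- funnel: Steel funnel, 45 g, loose. Origin: centre of the spout's lower end; z along its axis towards the wide end. Spout 13 to 16 mm across and 45 mm long, then a 45 degree cone up to 68 mm, then a straight collar 62 mm across from 68 to 90 mm (the open top). At the start it hangs upright in the neck with its origin about 52 mm below neck_mouth.
- tumbler: Loose white ceramic tumbler without handle, 0.24 kg, straight, round, 60 mm across and 85 mm high, mouth 52 mm inside, wall 4 mm, inner floor 6 mm up. Origin: centre of the underside. The funnel's cone rests on its rim with the funnel's origin about 22 mm above the tumbler's origin. It stands on one of three spots, changed round with the mug and the dog.
- mug: Bystander: striped mug with a handle, 84 mm across, 94 mm high. Origin: centre of the underside; handle towards its +y.
- dog: Bystander: small turned wooden dog on ball feet, 100 mm long, 78 mm high. Origin: under its middle, nose towards its +x.
- pot: Bystander: empty terracotta pot, 78 mm across, 66 mm high. Origin: centre of the underside.
- secateurs: Bystander: closed secateurs lying flat, 175 mm long, 18 mm high. Origin: under the middle.
There are look-alikes about, which are no part of the job. What is shaped like the funnel but purple or red is not meant.

How it is judged:
By the outcome, as a careful person would: the job done as asked, in the order asked, and still so for the second after the job is handed in, with the robot touching nothing.
It also fails if it takes over 72 s, if anything falls off the work surface, if the arm or the gripper's body presses on something with over 40 N, if the wrist force passes 120 N, or if a joint passes its speed limit or range.

## Working session

There is one attempt and no reset: what is moved stays moved. The work goes in short steps, Python scripts to look and compute and a tool call to move; the robot and the scene stay as the last step left them, time stands still between calls to the robot, and variables do not carry over. Pictures are saved under pics/ and viewed, and the job is handed in when it is done.

Besides the shell and the picture viewer there is one more tool, called after "Call:" as a command line: name --argument value ..., lists and objects as JSON in quotes. apply_moves: Moves the arm, as the interface text tells. Its arguments: {"type":"object","properties":{"commands":{"type":"array","items":{"type":"array","items":{"type":"array","items":{"type":"number"}}}},"gripper":{"type":"number"}},"required":["commands"]}

```bash
mkdir -p pics; ls; cat > h.py <<'E'
import numpy as np, cv2
from workcell import readout, viewer, workorder, models
def cam(n):
    im=viewer.get_image(n); f=200/np.tan(np.radians(im["vertical_fov"])/2)
    K=np.array([[f,0,im["cx"]],[0,f,im["cy"]],[0,0,1.]])
    R=cv2.Rodrigues(np.array(im["rvec"],float))[0]; t=np.array(im["tvec"],float).ravel()
    return im["color"],K,R,t
def proj(p,K,R,t):
    q=K@(R@np.array(p,float)+t); return q[:2]/q[2]
def ray(u,v,z,K,R,t):
    d=R.T@np.linalg.inv(K)@np.array([u,v,1.]); c=-R.T@t
    return c+d*(z-c[2])/d[2]
def save(c,n,crop=None,s=1):
    if crop: x0,y0,x1,y1=crop; c=c[y0:y1,x0:x1]
    c=cv2.resize(c,None,fx=s,fy=s,interpolation=cv2.INTER_CUBIC)
    cv2.imwrite(n,c[:,:,::-1])
E
python3 - <<'E'
from h import *
for n in ("scene","top"):
    c,K,R,t=cam(n); save(c,f"pics/{n}0.png"); print(n,K[0,0],K[:2,2],-R.T@t, R[2])
    for l in ["planter","neck_mouth","cap_top","funnel","tumbler","mug","dog","pot","secateurs"]:
        print(l,[(np.round(d["position"]).tolist(),round(d["conf"],2)) for d in models.place_of(n,l)][:4])
print(readout.get_obs())
E
```

```text
pics
scene 446.9403212363396 [321.1317991 205.3050077] [1127.62786941  -99.79290137  814.83051757] [-0.66356171  0.05729736 -0.74592417]
planter [([528.0, 161.0, 0.0], 0.61)]
neck_mouth [([561.0, 50.0, 160.0], 0.69)]
cap_top [([580.0, -27.0, 185.0], 0.73)]
funnel [([562.0, 43.0, 113.0], 0.93), ([734.0, 9.0, -3.0], 0.74), ([342.0, -161.0, 0.0], 0.57)]
tumbler [([618.0, -219.0, -0.0], 0.96)]
mug [([602.0, -349.0, 1.0], 0.66)]
dog [([466.0, -165.0, 0.0], 0.85)]
pot [([438.0, -339.0, -0.0], 0.77)]
secateurs [([334.0, -299.0, 3.0], 0.92)]
top 469.6584277480114 [321.75072563 195.36007041] [ 288.71536512  -59.80229506 1221.28959161] [ 0.23570799  0.01060329 -0.97176608]
planter [([526.0, 161.0, -2.0], 0.94), ([620.0, -224.0, 1.0], 0.62)]
neck_mouth []
cap_top [([588.0, -30.0, 182.0], 0.63)]
funnel [([735.0, 6.0, -1.0], 0.97), ([736.0, 189.0, 3.0], 0.89), ([560.0, 48.0, 114.0], 0.83), ([342.0, -164.0, 0.0], 0.65)]
tumbler []
mug [([606.0, -353.0, -0.0], 0.82), ([562.0, 49.0, 112.0], 0.16)]
dog [([607.0, -355.0, 1.0], 0.68)]
pot [([442.0, -339.0, 1.0], 0.97), ([563.0, 45.0, 165.0], 0.21)]
secateurs [([340.0, -297.0, 2.0], 0.57)]
{'t': 1.0, 'qpos': array([-1.24897723e+00,  4.23071031e-01,  1.62992651e+00, -8.70592937e-07,
        1.08859837e+00, -1.89907123e-02]), 'qvel': array([-0.00126102, -0.00053446,  0.0009987 , -0.00105582,  0.00094843,
       -0.00062665]), 'joint_torque': array([ 5.93662699e-04, -5.44583273e+01, -2.74048609e+01,  6.44504512e-02,
        1.68250361e-02,  3.18168063e-06]), 'ee_pos': array([ 208.92712593, -589.01514602,  404.68272792]), 'orientation': array([ 2.03643179,  0.35042017, -2.03643438]), 'ft_force': array([0.47270244, 0.7805957 , 0.14789117]), 'moment': array([-0.00309833, -0.05496098, -0.00817258]), 'width': 87.93737226629776}
```

View pics/scene0.png

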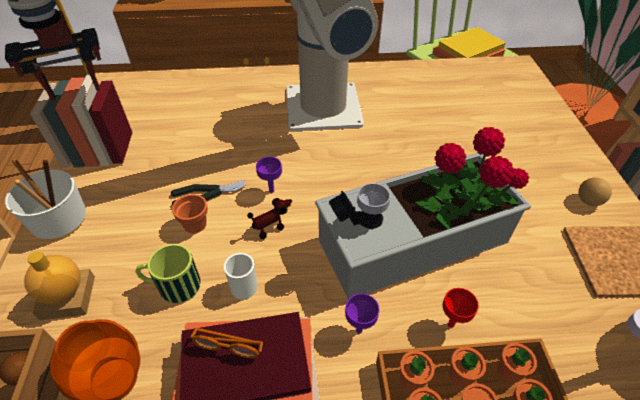

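View pics/top0.png

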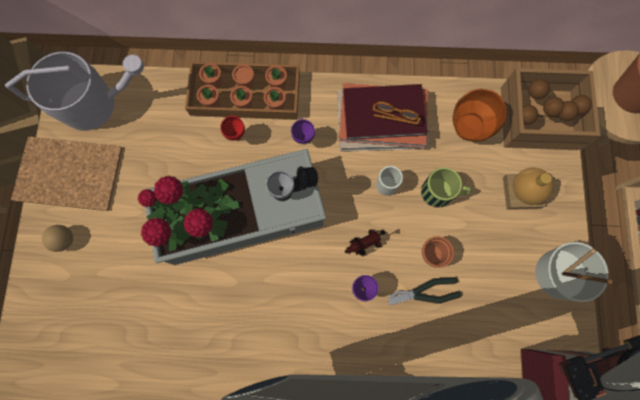

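The scene picture shows the steel funnel in the neck at about (374,198), with the open black cap beside it at (342,205). The tumbler is at (241,275), between the mug (175,275) and the dog (268,215). The purple and red funnels are decoys. Next I'll refine the positions.

```bash
python3 - <<'E'
from h import *
c,K,R,t=cam("scene"); save(c,"pics/s1.png",(300,150,460,270),5)
c2,K2,R2,t2=cam("top"); save(c2,"pics/t1.png",(220,130,420,250),4)
save(c,"pics/s2.png",(200,230,300,310),6)
# two-view triangulation inputs from networks
for n in ("scene","top"):
    for l in ["neck_mouth","funnel","tumbler","cap_top","planter"]:
        print(n,l,[(np.round(d["position"],1).tolist(),round(d["conf"],2)) for d in models.place_of(n,l)][:3])
E
```

```text
scene neck_mouth [([563.1, 51.8, 160.9], 0.93), ([440.2, -338.6, -1.5], 0.28)]
scene funnel [([339.4, -162.7, -1.7], 0.91), ([733.0, 10.6, 1.4], 0.68), ([560.9, 41.0, 110.9], 0.63)]
scene tumbler [([619.0, -220.8, -0.9], 0.71), ([439.2, -338.5, 3.1], 0.28)]
scene cap_top [([580.8, -32.8, 185.6], 0.62)]
scene planter [([527.5, 161.0, 1.7], 0.7)]
top neck_mouth [([562.5, 47.7, 164.1], 0.78)]
top funnel [([562.3, 47.0, 113.1], 0.68), ([733.5, 8.0, 2.1], 0.68), ([343.2, -162.4, -2.1], 0.62)]
top tumbler [([622.6, -220.5, -6.1], 0.68)]
top cap_top [([585.7, -29.1, 182.4], 0.53)]
top planter [([527.3, 160.2, -3.4], 0.83)]
```

View pics/s1.png

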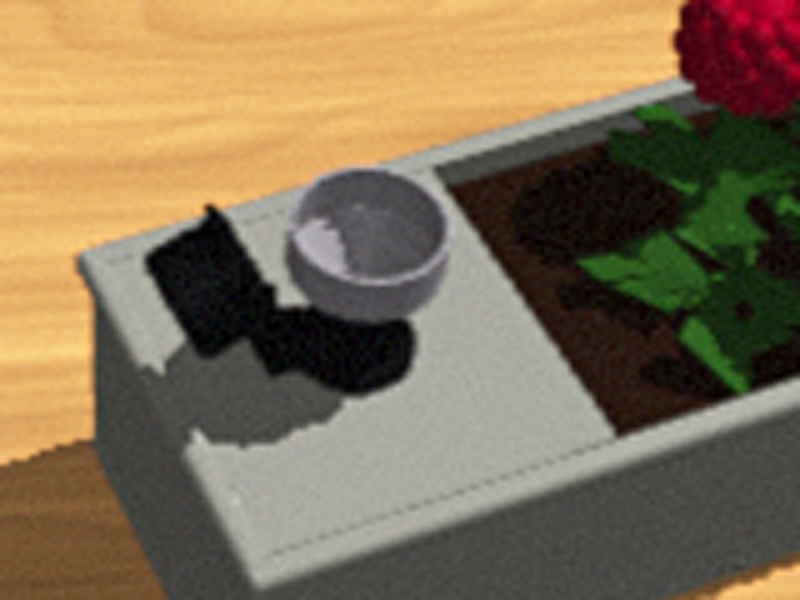

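View pics/t1.png

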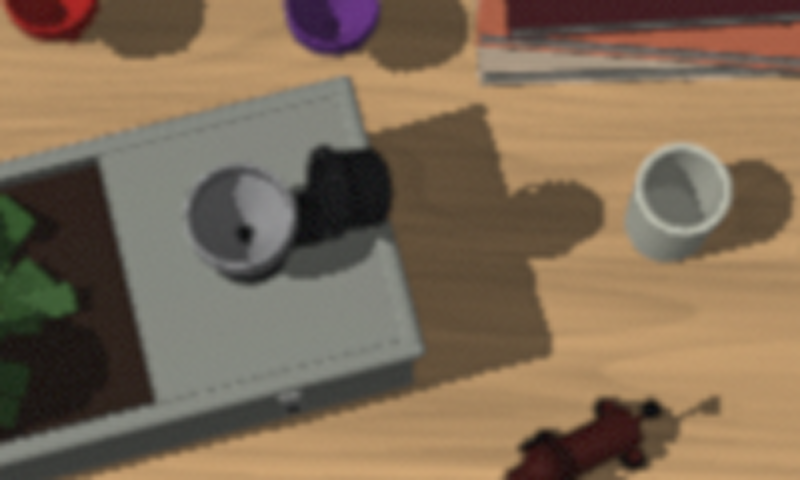

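View pics/s2.png

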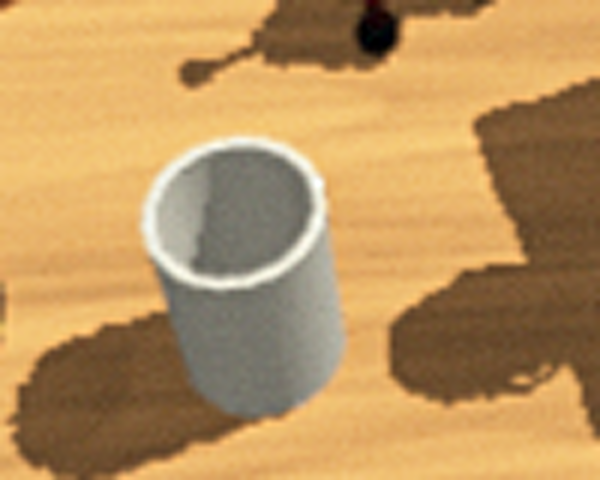

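```bash
python3 - <<'E'
from h import *
S=cam("scene")[1:];T=cam("top")[1:]
for nm,z,a,b in [("funnel rim",202,(373.8,195),(280.6,184.7)),("tumbler rim",85,(239.2,265.7),(390.7,176.9)),("cornerNear",130,(352.4,268),(307,149)),("cornerFar",130,(315.6,201.6),(325.8,218))]:
    P=[k[0]@np.c_[k[1],k[2]] for k in (S,T)]
    X=cv2.triangulatePoints(P[0],P[1],np.array(a,float),np.array(b,float)); X=(X[:3]/X[3]).ravel()
    print(nm,ray(*a,z,*S).round(1),ray(*b,z,*T).round(1),"tri",X.round(1))
o=readout.get_obs(); print(o['t'],o['ee_pos'],cv2.Rodrigues(o['orientation'])[0].round(3))
E
```

```text
funnel rim [564.6  48.  202. ] [557.   44.6 202. ] tri [559.   47.3 195.9]
tumbler rim [ 623.  -216.3   85. ] [ 618.6 -218.7   85. ] tri [ 619.9 -218.2   80.6]
cornerNear [676.  -3. 130.] [668.8  -7.3 130. ] tri [671.5  -4.6 123.3]
cornerFar [507.2 -57.7 130. ] [498.8 -59.6 130. ] tri [500.3 -58.5 122.4]
1.7 [ 208.91525948 -589.03219749  404.68284157] [[ 0.     0.334 -0.942]
 [ 0.    -0.942 -0.334]
 [-1.    -0.    -0.   ]]
```

Call:
apply_moves --commands '[[[0.029,0.052,0.02,0.128],[0.058,0.104,0.04,0.256],[0.087,0.156,0.06,0.384],[0.116,0.208,0.07,0.512],[0.145,0.26,0.08,0.64],[0.174,0.312,0.08,0.768],[0.203,0.364,0.08,0.896],[0.232,0.416,0.08,1.024]]]'

```text
t: 2.7
ee_pos: [441.5, -171.2, 485.1]
orientation: [1.357, 1.106, -1.356]
ft_force: [-0.2, -0.7, 0.2]
width: 87.8
```

Call:
apply_moves --commands '[[[0.03,0.055,0,0.128],[0.06,0.11,0,0.256],[0.09,0.165,0,0.384],[0.121,0.2195,0,0.511],[0.121,0.2195,-0.02,0.511],[0.121,0.2195,-0.04,0.511],[0.121,0.2195,-0.04,0.511]]]'

```text
t: 3.58
ee_pos: [561.5, 46.7, 443.3]
orientation: [0.98, 1.341, -0.983]
ft_force: [-0.9, -0.3, 0.0]
width: 87.5
```

```bash
python3 - <<'E'
from h import *
c,K,R,t=cam("scene"); save(c,"pics/s3.png",(260,80,460,230),4)
c,K,R,t=cam("top"); save(c,"pics/t3.png",(200,80,420,250),3.6)
o=readout.get_obs(); print(o['t'],o['ee_pos'],o['qpos'].round(2),cv2.Rodrigues(o['orientation'])[0].round(3))
E
```

```text
3.675 [562.08620508  46.38699337 445.18516263] [ 0.06  0.29  1.73  0.    1.12 -0.24] [[ 0.     0.954  0.3  ]
 [ 0.     0.3   -0.954]
 [-1.     0.     0.   ]]
```

View pics/s3.png

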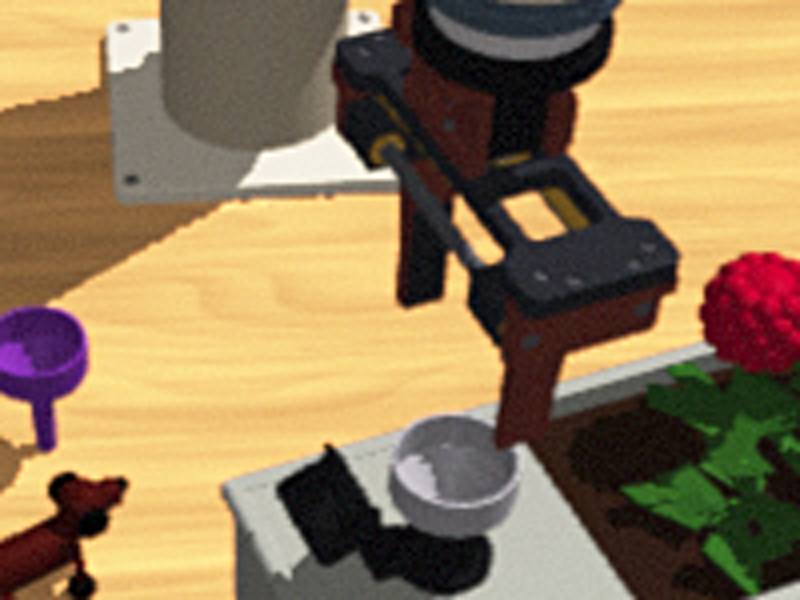

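View pics/t3.png

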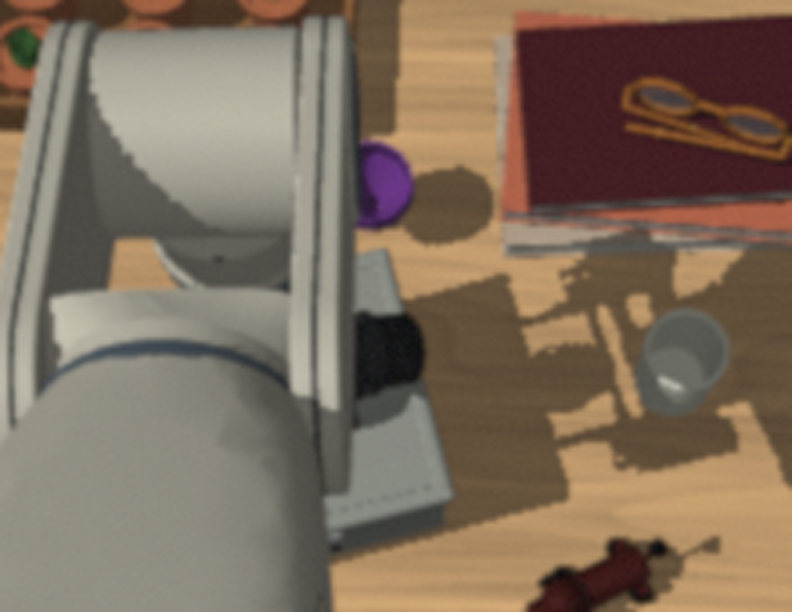

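```bash
python3 - <<'E'
from h import *
c,K,R,t=cam("scene")
g=np.array([562.1,46.4,263.2]);j=np.array([.954,.3,0]);w=np.array([-.3,.954,0])
for s in (44,57.5,-44,-57.5):
    for d in (-10,10): print(s,d,((proj(g+s*j+d*w,K,R,t)-[260,80]+.5)*4-.5).round(0))
# predicted funnel rim silhouette
for f in ((562,46.5,202),(560,46.5,202),(563,44,202)):
  pts=np.array([proj(np.array(f)+31*np.array([np.cos(a),np.sin(a),0]),K,R,t) for a in np.linspace(0,6.28,90)]); q=((pts-[260,80]+.5)*4-.5)
  print(q.min(0).round(),q.max(0).round())
E
```

```text
44 -10 [490. 436.]
44 10 [532. 423.]
57.5 -10 [505. 457.]
57.5 10 [547. 444.]
-44 -10 [402. 308.]
-44 10 [441. 297.]
-57.5 -10 [389. 289.]
-57.5 10 [428. 279.]
[387. 411.] [519. 507.]
[386. 408.] [518. 504.]
[382. 413.] [514. 509.]
```

Call:
apply_moves --commands '[[[0,0.0005,-0.03,0],[0,0.0005,-0.06,0],[0,0.0005,-0.08,0],[0,0.0005,-0.086,0],[0,0.0005,-0.086,0]]]'

```text
t: 4.35
ee_pos: [562.3, 46.8, 359.4]
orientation: [0.982, 1.337, -0.981]
ft_force: [-0.1, 0.1, 0.6]
width: 87.7
```

Call:
apply_moves --commands '[[[0,0,0,0],[0,0,0,0],[0,0,0,0],[0,0,0,0],[0,0,0,0],[0,0,0,0]]]' --gripper 0.05

```text
t: 5.1
ee_pos: [561.7, 46.9, 359.0]
orientation: [0.981, 1.339, -0.982]
ft_force: [-4.7, -1.5, 6.0]
width: 62.4
```

```bash
python3 - <<'E'
from h import *
c,K,R,t=cam("scene"); save(c,"pics/s4.png",(300,80,460,230),4)
o=readout.get_obs(); print(o['t'],o['ee_pos'],o['ft_force'],o['moment'],o['width'])
E
```

```text
5.15 [561.68473336  46.88405804 359.05525145] [-3.82282984 -0.88826911  6.43060723] [-0.2919393   0.59953064 -0.00475474] 62.61226403576638
```

View pics/s4.png

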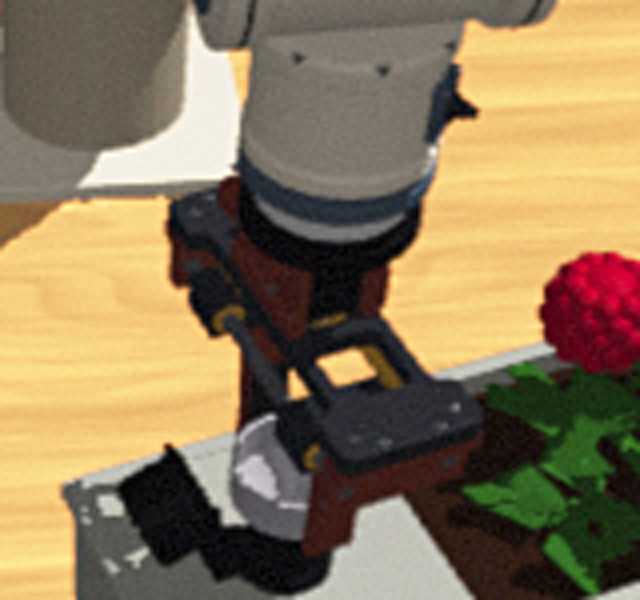

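Held at 62.6 mm, the collar's width. Lifting straight up.

Call:
apply_moves --commands '[[[-0.001,0,0.015,0],[-0.001,0,0.035,0],[-0.001,0,0.065,0],[-0.001,0,0.095,0],[-0.001,0,0.125,0],[-0.001,0,0.13,0],[-0.001,0,0.13,0]]]'

```text
t: 6.02
ee_pos: [560.7, 47.0, 488.6]
orientation: [0.982, 1.338, -0.981]
ft_force: [0.4, 0.7, -0.7]
width: 62.1
```

```bash
python3 - <<'E'
from h import *
c,K,R,t=cam("scene"); save(c,"pics/s5.png",(280,30,460,230),3)
print(((proj((562,47,164),K,R,t)-[280,30])*3).round())
pts=np.array([proj(np.array((562,47,164))+18*np.array([np.cos(a),np.sin(a),0]),K,R,t) for a in np.linspace(0,6.28,90)]); q=((pts-[280,30]+.5)*3-.5); print(q.min(0),q.max(0))
o=readout.get_obs(); print(o['t'],o['ee_pos'],o['ft_force'],o['moment'],o['width'])
E
```

```text
[274. 532.]
[247.1011746  512.72014153] [302.77500423 554.3178771 ]
6.075 [560.6115999   46.95166996 487.74973994] [ 0.33775739  0.32201174 -0.18931492] [-0.06409463 -0.08555542 -0.02527807] 62.24323284340635
```

View pics/s5.png

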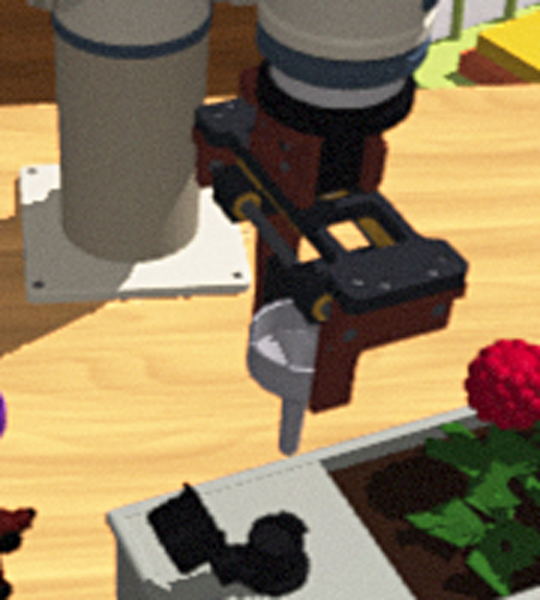

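Call:
apply_moves --commands '[[[0.012,-0.05,0,0],[0.024,-0.105,0,0],[0.036,-0.16,0,0],[0.048,-0.215,0,0],[0.0597,-0.2655,-0.01,0],[0.0597,-0.2655,-0.06,0],[0.0597,-0.2655,-0.11,0],[0.0597,-0.2655,-0.12,0]]]'

```text
t: 7.08
ee_pos: [619.1, -218.2, 363.5]
orientation: [0.981, 1.347, -0.985]
ft_force: [-0.4, -0.1, -0.0]
width: 62.2
```

Call:
apply_moves --commands '[[[0,0,0,0],[0,0,0,0]]]'

```text
t: 7.32
ee_pos: [621.4, -218.6, 370.8]
orientation: [0.982, 1.335, -0.98]
ft_force: [0.2, -0.4, -0.1]
width: 62.6
```

```bash
python3 - <<'E'
from h import *
c,K,R,t=cam("scene"); save(c,"pics/s6.png",(160,130,320,330),3)
o=readout.get_obs(); print(o['t'],o['ee_pos'],o['ft_force'],o['width'])
p=o['ee_pos']; A=lambda q:((proj(q,K,R,t)-[160,130]+.5)*3-.5).round()
print("spout tip",A((p[0],p[1],p[2]-247)),"tumbler rim ctr",A((620.5,-218.5,85)), A((620.5,-218.5,0)))
c,K,R,t=cam("top"); save(c,"pics/t6.png",(320,100,480,250),4)
A=lambda q:((proj(q,K,R,t)-[320,100]+.5)*4-.5).round()
print("tumbler rim ctr",A((620.5,-218.5,85)))
E
```

```text
7.375 [ 621.33118195 -218.5427307   370.92509803] [ 0.12192548 -0.42182138 -0.62378542] 61.92803362650618
spout tip [227. 371.] tumbler rim ctr [235. 405.] [252. 474.]
tumbler rim ctr [284. 306.]
```

View pics/s6.png

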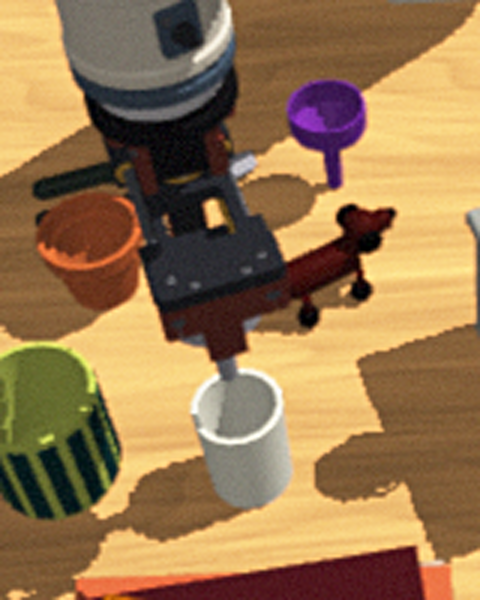

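View pics/t6.png

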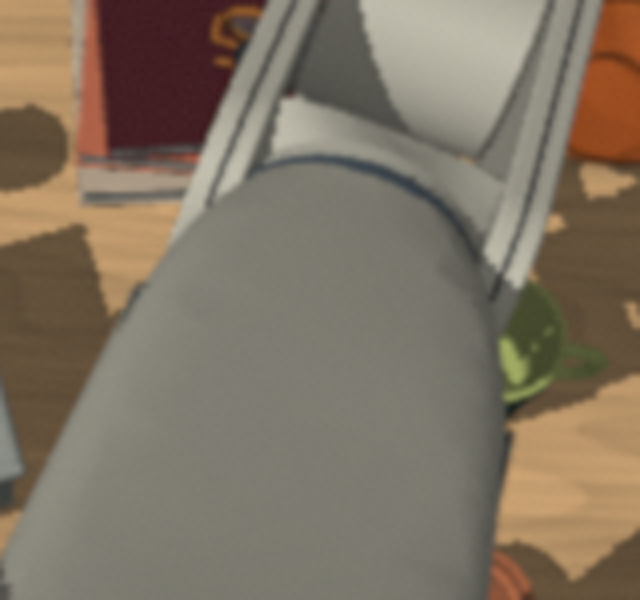

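Call:
apply_moves --commands '[[[0,0,-0.03,0],[0,0,-0.06,0],[0,0,-0.08,0],[0,0,-0.09,0],[0,0,-0.096,0],[0,0,-0.096,0]]]'

```text
t: 8.18
ee_pos: [620.8, -218.6, 273.0]
orientation: [0.982, 1.338, -0.981]
ft_force: [0.6, 0.2, -0.5]
width: 62.3
```

```bash
python3 - <<'E'
from h import *
c,K,R,t=cam("scene"); save(c,"pics/s7.png",(160,150,320,330),4)
o=readout.get_obs(); print(o['t'],o['ee_pos'],o['ft_force'],o['width'])
E
```

```text
8.225 [ 620.91058982 -218.63845424  273.26927292] [-5.84039149e-04 -6.72737028e-01 -7.38492685e-02] 62.26684150459076
```

View pics/s7.png

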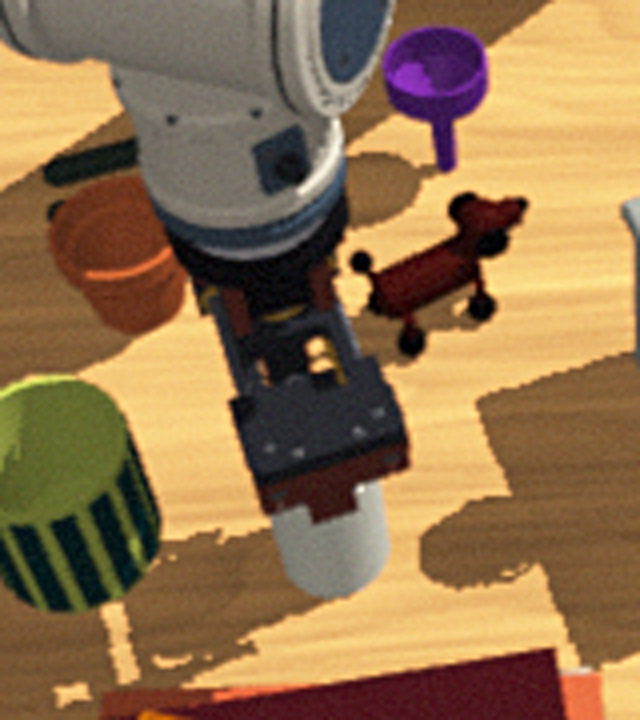

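Call:
apply_moves --commands '[[[0,0,-0.001,0],[0,0,-0.002,0],[0,0,-0.003,0],[0,0,-0.003,0]]]'

```text
t: 8.72
ee_pos: [621.0, -218.7, 270.8]
orientation: [0.982, 1.336, -0.981]
ft_force: [-1.1, 0.4, 6.2]
width: 62.0
```

Call:
apply_moves --commands '[[[0,0,-0.001,0],[0,0,-0.001,0],[0,0,-0.001,0]]]'

```text
t: 9.1
ee_pos: [621.4, -218.8, 270.6]
orientation: [0.982, 1.335, -0.98]
ft_force: [-1.7, 0.3, 11.2]
width: 62.3
```

Call:
apply_moves --commands '[[[0,0,0.001,0],[0,0,0.001,0],[0,0,0.001,0],[0,0,0.001,0]]]' --gripper 0.0878

```text
t: 9.6
ee_pos: [620.5, -218.5, 269.4]
orientation: [0.982, 1.339, -0.982]
ft_force: [-0.4, -0.1, -0.8]
width: 87.3
```

Call:
apply_moves --commands '[[[0,0,0.02,0],[0,0,0.06,0],[0,0,0.11,0],[0,0,0.165,0],[-0.03,0.04,0.2,-0.14],[-0.06,0.08,0.2,-0.28],[-0.06,0.08,0.2,-0.28]]]'

```text
t: 10.48
ee_pos: [558.8, -136.5, 471.8]
orientation: [1.19, 1.22, -1.189]
ft_force: [0.6, 0.7, 0.6]
width: 87.8
```

```bash
python3 - <<'E'
from h import *
c,K,R,t=cam("scene"); save(c,"pics/s8.png",(160,130,400,330),3)
o=readout.get_obs(); print(o['t'],o['ee_pos'],o['ft_force'],o['width'])
for n in ("scene","top"):
  for l in ["funnel","tumbler","cap_top"]: print(n,l,[(np.round(d["position"],1).tolist(),round(d["conf"],2)) for d in models.place_of(n,l)][:4])
E
```

```text
10.525 [ 559.96976678 -137.63682127  471.54434546] [0.94243047 0.01298022 0.05003698] 87.63622306326715
scene funnel [([734.7, 8.7, 2.2], 0.89), ([741.8, 187.4, 0.1], 0.82), ([623.0, -221.8, 24.3], 0.78), ([340.9, -163.7, -3.0], 0.68)]
scene tumbler [([616.2, -219.7, -1.0], 0.76)]
scene cap_top []
top funnel [([733.3, 6.9, 1.6], 0.95), ([736.8, 187.9, -0.6], 0.81)]
top tumbler []
top cap_top [([586.7, -29.1, 184.9], 0.81)]
```

View pics/s8.png

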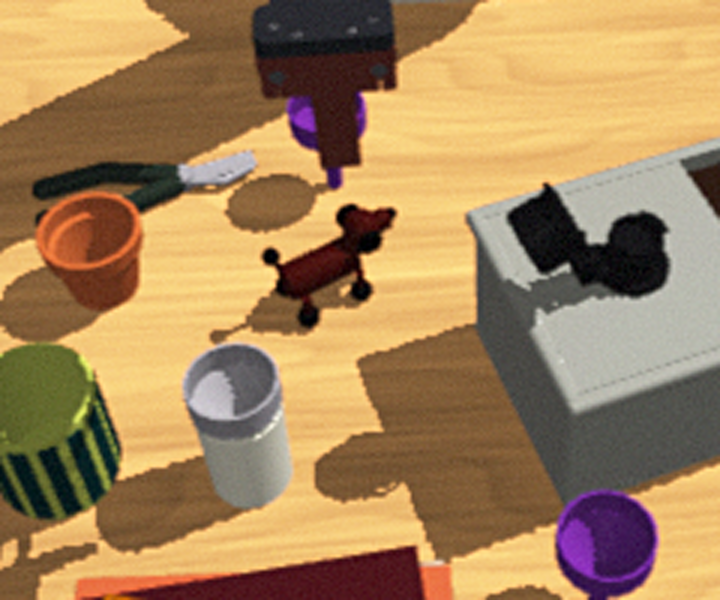

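The funnel stands upright in the tumbler at about (232,390) in the crop. The open cap is at (545,228) and the neck mouth at (640,240). Next I'll close the fingers and come in behind the cap.

Call:
apply_moves --commands '[[[0.02,0.03,0,0.14],[0.0386,0.068,0,0.28],[0.0386,0.068,-0.02,0.28],[0.0386,0.068,-0.04,0.28],[0.0386,0.068,-0.06,0.28],[0.0386,0.068,-0.06,0.28]]]' --gripper 0.0

```text
t: 11.58
ee_pos: [599.1, -70.9, 407.7]
orientation: [0.981, 1.342, -0.984]
ft_force: [0.2, -0.3, -0.1]
width: 31.3
```

```bash
python3 - <<'E'
from h import *
c,K,R,t=cam("scene"); save(c,"pics/s9.png",(260,100,440,280),4)
o=readout.get_obs(); print(o['t'],o['ee_pos'],o['ft_force'],o['width'],cv2.Rodrigues(o['orientation'])[0][:,1])
E
```

```text
11.625 [599.44051503 -70.91056604 408.95561303] [-0.76476557  0.33560506  0.34209688] 27.32572415861603 [ 0.95393619  0.30000488 -0.00167821]
```

View pics/s9.png

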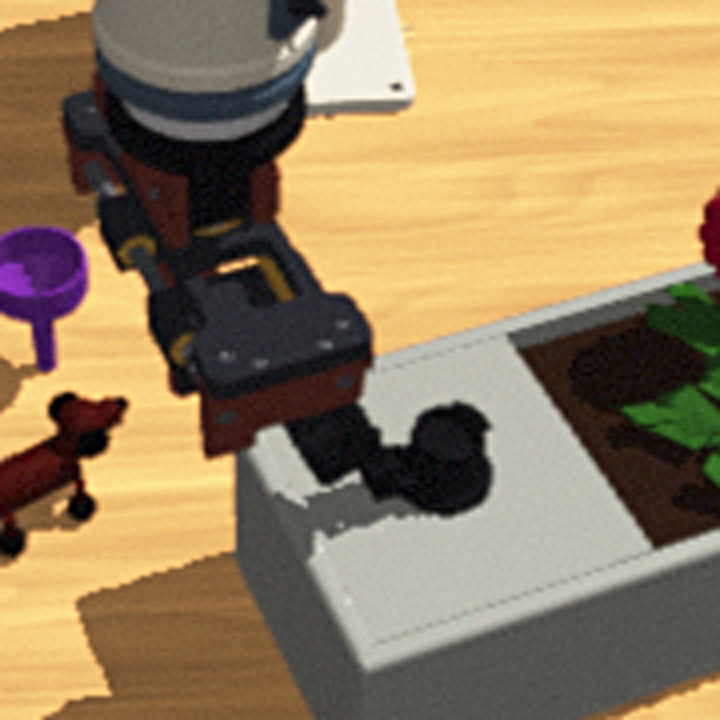

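Call:
apply_moves --commands '[[[0,0,-0.015,0],[0,0,-0.03,0],[0,0,-0.03,0],[0,0,-0.03,0]]]'

```text
t: 12.12
ee_pos: [599.3, -70.5, 379.7]
orientation: [0.982, 1.338, -0.982]
ft_force: [0.1, -0.6, 0.4]
width: 0.2
```

Call:
apply_moves --commands '[[[-0.0045,0.0143,0,0],[-0.009,0.0286,0,0],[-0.0135,0.0429,0,0],[-0.018,0.0572,0,0],[-0.018,0.0572,0,0]]]'

```text
t: 12.75
ee_pos: [580.9, -11.7, 380.3]
orientation: [0.981, 1.338, -0.98]
ft_force: [0.4, -0.5, 1.2]
width: 0.6
```

```bash
python3 - <<'E'
from h import *
c,K,R,t=cam("scene"); save(c,"pics/s10.png",(280,100,440,260),4)
o=readout.get_obs(); print(o['t'],o['ee_pos'],o['ft_force'],o['width'])
E
```

```text
12.8 [580.91449174 -12.08661085 379.98478171] [0.78057184 0.49474746 1.08947142] 0.5955789592440388
```

View pics/s10.png

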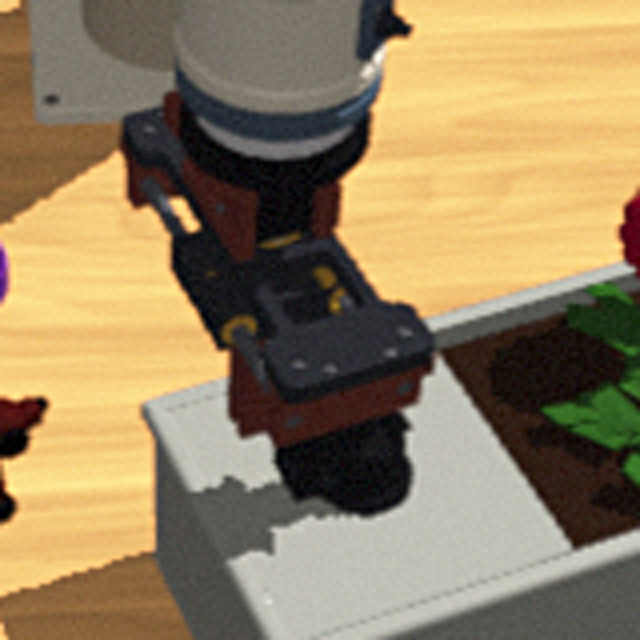

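Call:
apply_moves --commands '[[[-0.0036,0.0114,0.002,0],[-0.0072,0.0229,0.004,0],[-0.0108,0.0343,0.006,0],[-0.015,0.0477,0.009,0],[-0.015,0.0477,0.009,0]]]'

```text
t: 13.42
ee_pos: [565.9, 35.5, 388.8]
orientation: [0.981, 1.339, -0.98]
ft_force: [-0.3, -0.2, -1.2]
width: 0.6
```

```bash
python3 - <<'E'
from h import *
c,K,R,t=cam("scene"); save(c,"pics/s11.png",(280,100,440,260),4)
o=readout.get_obs(); print(o['t'],o['ee_pos'],o['ft_force'],o['width'])
E
```

```text
13.475 [566.05612797  34.99442365 388.75897892] [0.13226891 0.41885754 0.69974522] 0.4281765156336316
```

View pics/s11.png

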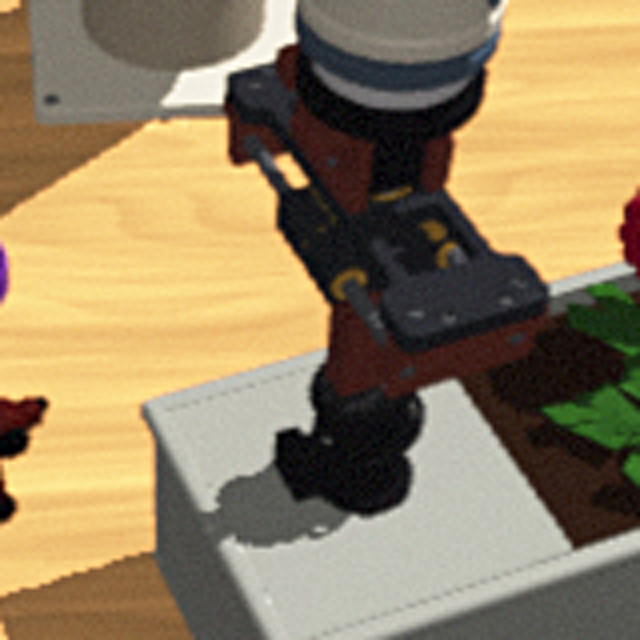

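Call:
apply_moves --commands '[[[-0.0015,0.0048,-0.003,0],[-0.003,0.0095,-0.006,0],[-0.003,0.0095,-0.009,0],[-0.003,0.0095,-0.012,0],[-0.003,0.0095,-0.014,0],[-0.003,0.0095,-0.014,0]]]'

```text
t: 14.22
ee_pos: [563.2, 43.8, 374.7]
orientation: [0.982, 1.338, -0.982]
ft_force: [-0.9, 0.3, 0.4]
width: 0.7
```

```bash
python3 - <<'E'
from h import *
o=readout.get_obs(); print(o['t'],o['ee_pos'],o['ft_force'],o['width'])
E
```

```text
14.225 [563.24616947  43.79556075 374.7032612 ] [-0.8866953   0.26481959  0.43283128] 0.6682100170033917
```

Tip is at 192.7, and the cap top should be at 192.5. Pressing gently on.

Call:
apply_moves --commands '[[[0,0,-0.001,0],[0,0,-0.002,0],[0,0,-0.003,0],[0,0,-0.003,0]]]'

```text
t: 14.72
ee_pos: [563.4, 43.9, 373.6]
orientation: [0.982, 1.337, -0.981]
ft_force: [-5.4, 0.5, 17.3]
width: 0.5
```

```bash
python3 - <<'E'
from h import *
c,K,R,t=cam("scene"); save(c,"pics/s12.png",(280,100,440,260),4)
o=readout.get_obs(); print(o['t'],o['ee_pos'],o['ft_force'],o['width'])
E
```

```text
14.775 [563.37201574  43.93644074 373.63429351] [-5.47060217  0.31065883 17.18853844] 0.4768560823952525
```

View pics/s12.png

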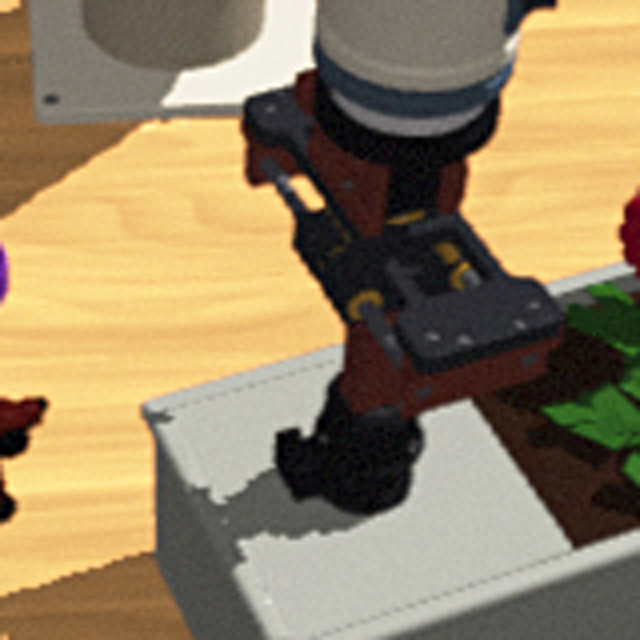

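The cap hit a firm stop at a tip height of about 192 mm, so the strap is closed. Backing off and opening to grip the cap.

Call:
apply_moves --commands '[[[0,0,0.03,0],[-0.001,0.002,0.04,0.15],[-0.0018,0.003,0.04,0.3],[-0.0018,0.003,0.04,0.45],[-0.0018,0.003,0.04,0.6],[-0.0018,0.003,0.04,0.75],[-0.0018,0.003,0.04,0.75]]]' --gripper 0.0878

```text
t: 15.65
ee_pos: [561.4, 46.8, 411.6]
orientation: [0.405, 1.532, -0.405]
ft_force: [0.3, -0.1, -0.6]
width: 66.7
```

```bash
python3 - <<'E'
from h import *
c,K,R,t=cam("scene"); save(c,"pics/s13.png",(280,100,440,260),4)
o=readout.get_obs(); print(o['t'],o['ee_pos'],o['ft_force'],o['width'],cv2.Rodrigues(o['orientation'])[0][:,1],o['qpos'].round(2))
for n in ("scene","top"):print([(d["position"].round(1) if hasattr(d["position"],'round') else d["position"],d["conf"]) for d in models.place_of(n,"cap_top")])
A=lambda q:((proj(q,K,R,t)-[280,100]+.5)*4-.5).round()
print(A((561.5,47,192.5)),A((561.5,47,164)))
E
```

```text
15.7 [561.42818959  46.80778736 411.564808  ] [ 0.63178689  0.22406429 -0.28736962] 71.58992854931324 [ 4.95979123e-01  8.68334445e-01 -4.49053276e-05] [ 0.06  0.33  1.76 -0.    1.05 -0.99]
[([557.2, 45.4, 191.4], 0.65)]
[([586.7, -29.1, 184.9], 0.81)]
[372. 391.] [367. 430.]
```

View pics/s13.png

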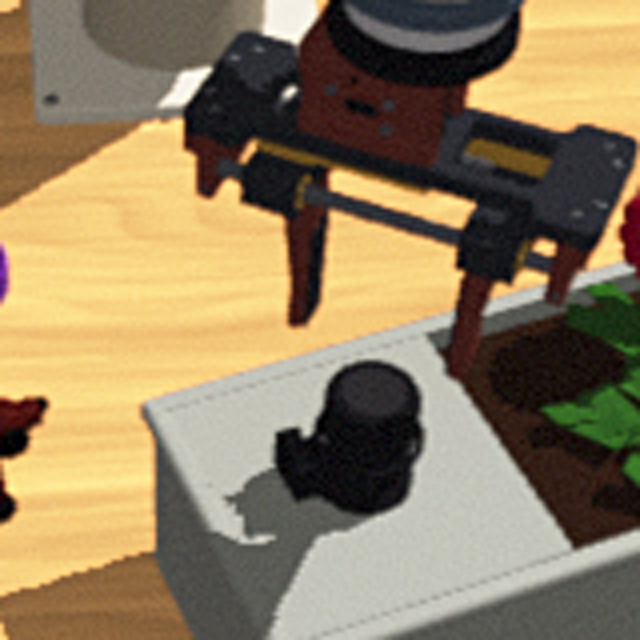

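The cap is level on the neck, with its top disc at about (374,390) against (372,391) predicted. Descending around the grip.

Call:
apply_moves --commands '[[[0,0,0,0],[0,0,-0.015,0],[0,0,-0.035,0],[0,0,-0.05,0],[0,0,-0.058,0],[0,0,-0.0615,0],[0,0,-0.0615,0]]]'

```text
t: 16.68
ee_pos: [561.5, 46.9, 350.2]
orientation: [0.404, 1.533, -0.404]
ft_force: [0.0, 0.2, -0.8]
width: 87.6
```

Call:
apply_moves --commands '[[[0,0,0,0],[0,0,0,0],[0,0,0,0],[0,0,0,0],[0,0,0,0],[0,0,0,0],[0,0,0,0],[0,0,0,0]]]' --gripper 0.03

```text
t: 17.68
ee_pos: [561.4, 46.8, 350.2]
orientation: [0.404, 1.533, -0.404]
ft_force: [-1.1, -1.5, -0.4]
width: 43.5
```

```bash
python3 - <<'E'
from h import *
o=readout.get_obs(); print(o['t'],o['ee_pos'],o['ft_force'],o['moment'],o['width'])
E
```

```text
17.675 [561.37996751  46.81103148 350.15248579] [-1.10298876 -1.46175063 -0.39327066] [-0.22732752 -0.03831037  0.05142052] 43.538345092629065
```

Gripped at about 44 mm and nearly centred. Turning clockwise.

Call:
apply_moves --commands '[[[0,0,-0.0002,-0.17],[0,0,-0.0003,-0.34],[0,0,-0.0005,-0.51],[0,0,-0.0007,-0.68],[0,0,-0.0008,-0.85],[0,0,-0.001,-1.02],[0,0,-0.0012,-1.19],[0,0,-0.0013,-1.36]]]'

```text
t: 18.68
ee_pos: [561.2, 46.8, 348.8]
orientation: [1.433, 1.046, -1.435]
ft_force: [-0.9, -1.8, 0.5]
width: 43.5
```

```bash
python3 - <<'E'
from h import *
o=readout.get_obs(); R=cv2.Rodrigues(o['orientation'])[0]; print(o['t'],o['ee_pos'],o['ft_force'],o['moment'],o['width'],np.arctan2(R[1,1],R[0,1]))
E
```

```text
18.675 [561.24560572  46.75753635 348.81117336] [-0.85933327 -1.76678671  0.53866525] [-0.32816637  0.08588526  0.04992626] 43.52241821241572 -0.3103645181386338
```

Call:
apply_moves --commands '[[[0,0,0,0],[0,0,0,0],[0,0,0,0],[0,0,0,0],[0,0,0,0],[0,0,0,0]]]' --gripper 0.075

```text
t: 19.42
ee_pos: [561.4, 46.9, 348.9]
orientation: [1.43, 1.049, -1.43]
ft_force: [0.0, -0.8, -0.1]
width: 75.1
```

Call:
apply_moves --commands '[[[0,0,0,0.17],[0,0,0,0.34],[0,0,0,0.51],[0,0,0,0.68],[0,0,0,0.85],[0,0,0,1.02],[0,0,0,1.19],[0,0,0,1.36]]]'

```text
t: 20.42
ee_pos: [561.4, 46.9, 348.9]
orientation: [0.4, 1.534, -0.4]
ft_force: [-0.1, 0.1, -0.0]
width: 74.8
```

Call:
apply_moves --commands '[[[0,0,0,0],[0,0,0,0],[0,0,0,0],[0,0,0,0],[0,0,0,0],[0,0,0,0],[0,0,0,0]]]' --gripper 0.03

```text
t: 21.3
ee_pos: [561.4, 46.8, 348.9]
orientation: [0.404, 1.533, -0.405]
ft_force: [-1.0, -1.6, 0.6]
width: 42.9
```

Call:
apply_moves --commands '[[[0,0,-0.0002,-0.16],[0,0,-0.0003,-0.32],[0,0,-0.0005,-0.48],[0,0,-0.0007,-0.64],[0,0,-0.0008,-0.8],[0,0,-0.001,-0.96],[0,0,-0.0012,-1.1]]]'

```text
t: 22.18
ee_pos: [561.3, 46.7, 347.7]
orientation: [1.245, 1.185, -1.246]
ft_force: [-1.0, -2.0, 1.8]
width: 43.7
```

```bash
python3 - <<'E'
from h import *
o=readout.get_obs(); R=cv2.Rodrigues(o['orientation'])[0]; print(o['t'],o['ee_pos'],o['ft_force'],o['moment'],o['width'],np.arctan2(R[1,1],R[0,1]))
E
```

```text
22.175 [561.27974064  46.73817604 347.71629872] [-1.02119647 -2.0447464   1.77771668] [-0.35817232  0.21822926  0.04529871] 43.66957849732147 -0.049651049830235904
```

Turned 2.46 so far. Now going to the stop in small steps, watching the moment.

Call:
apply_moves --commands '[[[0,0,-0.0001,-0.07],[0,0,-0.0001,-0.13],[0,0,-0.0001,-0.16],[0,0,-0.0001,-0.16]]]'

```text
t: 22.68
ee_pos: [561.5, 46.8, 347.8]
orientation: [1.358, 1.105, -1.357]
ft_force: [0.6, -1.3, 3.0]
width: 43.6
```

```bash
cat > m.py <<'E'
from h import *
o=readout.get_obs(); R=cv2.Rodrigues(o['orientation'])[0]; print(o['t'],o['ee_pos'],o['ft_force'],o['moment'],o['width'],np.arctan2(R[1,1],R[0,1]))
E
python3 m.py
```

```text
22.675 [561.54500078  46.82788281 347.75669576] [ 0.59296835 -1.29047301  3.01557767] [-0.17233207 -0.10700732  0.86096211] 43.57148692035313 -0.20369821906339608
```

Call:
apply_moves --commands '[[[0,0,0,-0.04],[0,0,0,-0.08],[0,0,0,-0.08]]]'

```text
t: 23.05
ee_pos: [561.6, 46.8, 347.8]
orientation: [1.415, 1.061, -1.414]
ft_force: [0.7, 0.6, 1.9]
width: 43.6
```

```bash
python3 m.py
```

```text
23.05 [561.57717245  46.8244389  347.78552178] [0.69325228 0.59673872 1.91229606] [-0.18809173 -0.20253055  1.07842478] 43.55465428622272 -0.28326303841178163
```

The moment jumped from 0.05 to 0.86 and then 1.08 N m after about 2.6 rad, so the cap is at its end stop. Releasing and backing away.

Call:
apply_moves --commands '[[[0,0,0,0],[0,0,0,0],[0,0,0,0],[0,0,0,0],[0,0,0,0],[0,0,0,0],[0,0,0,0]]]' --gripper 0.085

```text
t: 23.92
ee_pos: [561.4, 46.9, 347.6]
orientation: [1.416, 1.061, -1.416]
ft_force: [0.4, 0.7, 0.2]
width: 84.9
```

Call:
apply_moves --commands '[[[0,0,0.02,0],[0,0,0.06,0],[0,0,0.11,0],[-0.03,-0.02,0.15,0],[-0.08,-0.04,0.16,0],[-0.13,-0.06,0.16,0],[-0.18,-0.07,0.16,0],[-0.18,-0.07,0.16,0]]]'

```text
t: 24.92
ee_pos: [378.7, -23.5, 507.6]
orientation: [1.417, 1.06, -1.417]
ft_force: [-0.2, -0.0, 0.5]
width: 84.7
```

```bash
python3 - <<'E'
from h import *
c,K,R,t=cam("scene"); save(c,"pics/s14.png",(150,150,450,330),2.66); save(c,"pics/s14b.png",(310,160,420,240),7)
A=lambda q:((proj(q,K,R,t)-[310,160]+.5)*7-.5).round()
for z in (190,192.5):
    pts=np.array([A(np.array((561.5,47,z))+22*np.array([np.cos(a),np.sin(a),0])) for a in np.linspace(0,6.28,90)]); print(z,pts.min(0),pts.max(0))
for l in ["cap_top","funnel","tumbler","mug","dog","pot","secateurs"]: print(l,[(np.round(d["position"],1).tolist(),round(d["conf"],2)) for d in models.place_of("scene",l)][:4])
o=readout.get_obs(); print(o['t'],o['ee_pos'],o['ft_force'])
E
```

```text
190 [359. 212.] [521. 331.]
192.5 [360. 205.] [522. 324.]
cap_top [([560.2, 47.4, 189.1], 0.56)]
funnel [([739.9, 186.4, -4.0], 0.96), ([734.3, 11.5, -0.1], 0.73), ([620.7, -221.5, 23.1], 0.57), ([341.5, -160.5, -1.2], 0.57)]
tumbler [([617.1, -219.3, 0.3], 0.72), ([525.7, 163.4, 3.9], 0.53), ([437.5, -342.2, -4.6], 0.53)]
mug [([602.8, -345.2, 0.7], 0.76)]
dog [([467.8, -167.9, 1.4], 0.75)]
pot [([438.5, -335.8, -0.7], 0.96), ([332.6, -295.7, 1.1], 0.17)]
secateurs [([334.2, -298.4, 1.2], 0.56)]
25.325 [382.19716486 -22.95250227 507.34510912] [-0.3761499   0.56896669 -0.596185  ]
```

View pics/s14.png

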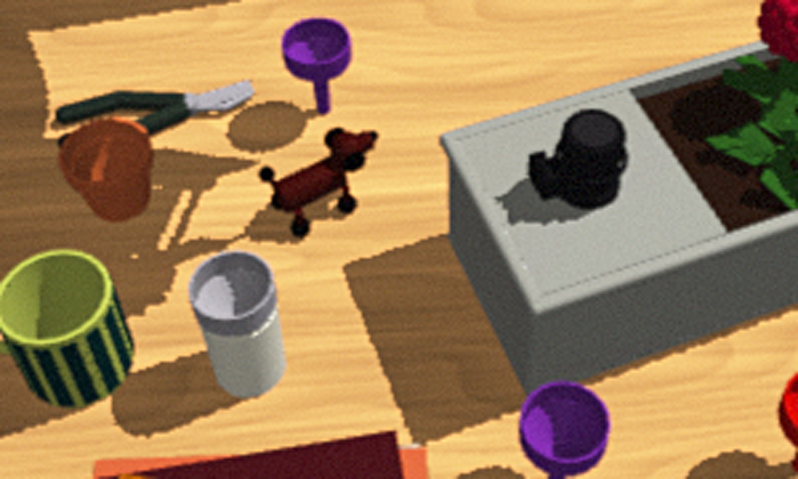

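View pics/s14b.png

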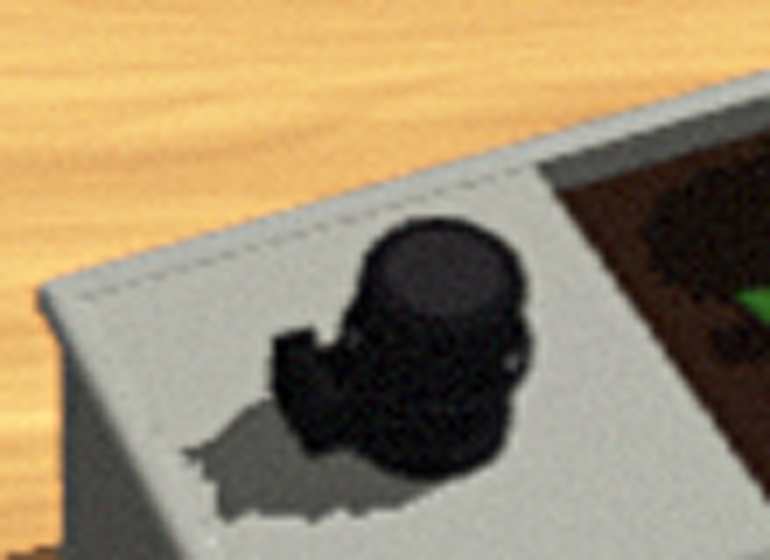

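The last picture shows the cap level on the neck, with the top edge of its disc at about row 215. Tight predicts about 212 and unscrewed 205. The funnel is upright in the standing tumbler at (235,290), and the bystanders haven't moved. Handing in.

```bash
python3 -c "
from workcell import workorder; print(workorder.close_job())"
```

```text
the job is handed in; nothing more can be done
None
```

The job is done and handed in at about 25 s, well inside the 72 s limit.

**Funnel:** I lifted the steel funnel out of the neck and stood it spout down in the tumbler without a handle. The last picture shows both upright. The funnel's origin reads about 23 mm up, against 22 mm expected.

**Cap:** I swung it over with closed fingers and pressed it down to a firm stop at about 17 N. I then screwed it clockwise in two grips, about 2.6 rad in all. The turning moment jumped from about 0.05 to 1.08 N m at the end stop. The cap top reads about 189 mm above the table, against 190 mm when tight and 192.5 mm when unscrewed.

**Bystanders:** The mug, dog, pot and secateurs read where they were at the start, to within the networks' scatter.

**Disagreements:**
- **Camera offset:** My readings from the two cameras differed by up to about 8 mm, so I used averages. The grasps and fits confirmed them.
- **Stale reading:** After the cap was closed, one "top" network reading still showed it open. It came from an older picture, so I ignored it.
- **Final check:** I checked the end state with the "scene" camera only.

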